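Stack the sample tins on the cooling plate

TASK

Build a neat pile of sample tins on the round cooling plate: set the deeper of the two loose tins squarely on the tin that already stands there, then the shallow one squarely on top, so that all three tabs point the same way as the plate's pointed nose. Set each tin down gently rather than dropping it, keep the lower tin in its place on the plate, and leave the jar, the beaker and the brass weight where they are.

Things in the scene. Friction and masses are not known exactly. Their poses are not given: they have to be found in the camera images.
- plate: Round aluminium cooling plate fixed to the bench, 116 mm in diameter, 12 mm thick, with a pointed nose at one side bearing a short black line. Origin: centre of the underside; its top is 12 mm above the bench; z up; +x points along the nose.
- nose (a point): Tip of the plate's nose, 78 mm from the plate's centre, at the height of its top.
- base_tin: The tin that stands on the plate from the start (loose, about 120 g), tab over the nose. Round lidded aluminium tin, 62 mm in diameter, 18 mm tall, flat above and below; one flat tab (18 mm wide, 3 mm thick, centred 4 mm below the lid's top) sticks out 22 mm from its side. Origin: centre of the underside; z up; +x along the tab. Gripped from above across its diameter, square to the tab.
- base_tin_tab (a point): Middle of the outer end of the base tin's tab, 53 mm from the tin's axis.
- deep_tin: The deeper of the two tins on the bench (about 100 g); belongs in the middle of the pile. Round lidded aluminium tin, 62 mm in diameter, 28 mm tall, flat above and below; one flat tab (18 mm wide, 3 mm thick, centred 4 mm below the lid's top) sticks out 22 mm from its side. Origin: centre of the underside; z up; +x along the tab. Gripped from above across its diameter, square to the tab.
- deep_tin_tab (a point): Middle of the outer end of the deep tin's tab, 53 mm from the tin's axis.
- shallow_tin: The shallow tin on the bench (about 60 g); belongs on top of the pile. Round lidded aluminium tin, 62 mm in diameter, 14 mm tall, flat above and below; one flat tab (18 mm wide, 3 mm thick, centred 4 mm below the lid's top) sticks out 22 mm from its side. Origin: centre of the underside; z up; +x along the tab. Gripped from above across its diameter, square to the tab.
- shallow_tin_tab (a point): Middle of the outer end of the shallow tin's tab, 53 mm from the tin's axis.
- jar: Bystander: amber glass jar with a blue cap, 56 mm in diameter, 95 mm tall. Origin: centre of the underside.
- beaker: Bystander: empty glass beaker, 58 mm in diameter, 75 mm tall. Origin: centre of the underside.
- weight: Bystander: brass balance weight with a knob, 36 mm in diameter, 46 mm tall. Origin: centre of the underside.
Mind the look-alikes: they are no part of the job. Leave any black, red or turquoise look-alike of the deep_tin alone.

How it is judged (in metres and radians):
On the way, in this order (a step that is already met when the one before it is completed fails the run):
1. the deep tin stands squarely on the lower tin, tab towards the nose, let go (horizontal distance between base_tin and plate below 0.01 m and z of base_tin in the frame of plate between 0.009 and 0.015 m and angle between each of base_tin, deep_tin's own z axis and vertical below 0.06 rad and angle between the x axis of each of base_tin, deep_tin and the x axis of plate, either way round below 0.26 rad and x of each of base_tin_tab, deep_tin_tab in the frame of plate above 0.02 m and horizontal distance between deep_tin and base_tin below 0.006 m and z of deep_tin in the frame of plate between 0.027 and 0.033 m and contact force between the fingers and deep_tin below 0.1 N and linear speed of deep_tin below 0.02 m/s), for 0.2 s.
2. the shallow tin stands squarely on the deep one, tab towards the nose, let go (horizontal distance between shallow_tin and deep_tin below 0.006 m and z of shallow_tin in the frame of plate between 0.055 and 0.061 m and angle between shallow_tin's own z axis and vertical below 0.06 rad and angle between the x axis of shallow_tin and the x axis of plate, either way round below 0.26 rad and x of shallow_tin_tab in the frame of plate above 0.02 m and contact force between the fingers and shallow_tin below 0.1 N and linear speed of shallow_tin below 0.02 m/s), for 0.2 s.
At the end, for the whole second after the job is handed in: Lower, deep, shallow tin stand level in one pile on the plate (heights within 3 mm, tilt under 0.06 rad), lower tin within 10 mm of its centre, each other within 6 mm of the axis of the tin below, every tab within 0.26 rad of the nose's direction; all released and at rest (all of step 1 and all of step 2 and contact force between the fingers and base_tin below 0.1 N and linear speed of base_tin below 0.02 m/s); the robot touches nothing.
It fails at once if the deep tin is dropped (moves faster than 0.6 m/s with no finger on it) (contact force between the fingers and deep_tin below 0.02 N and linear speed of deep_tin above 0.6 m/s).
It fails at once if the shallow tin is dropped (moves faster than 0.6 m/s with no finger on it) (contact force between the fingers and shallow_tin below 0.02 N and linear speed of shallow_tin above 0.6 m/s).
It fails at once if the jar is moved by more than 25 mm or tipped over (distance of jar from where it was at the start of the episode above 0.025 m or angle between jar's own z axis and vertical above 0.3 rad).
It fails at once if the beaker is moved by more than 25 mm or tipped over (distance of beaker from where it was at the start of the episode above 0.025 m or angle between beaker's own z axis and vertical above 0.3 rad).
It fails at once if the weight is moved by more than 25 mm or tipped over (distance of weight from where it was at the start of the episode above 0.025 m or angle between weight's own z axis and vertical above 0.3 rad).
It also fails if it takes over 64 s, if anything falls off the work surface, if the arm or the gripper's body presses on something with over 40 N, if the wrist force passes 120 N, or if a joint passes its speed limit or range.

ROBOT

A 6-joint arm with a two-finger parallel gripper is mounted at the origin on the work surface. World frame = base frame: x ahead of the robot, y to its left, z up, the work surface at z = 0. Lengths are in mm, angles in rad, forces in N, time in s.
With the tool pointing down it reaches from about 400 to 925 mm from the base axis. Payload 12.5 kg.
Tool frame: the origin (TCP) lies midway between the tips of the shut fingers; the grasp point (between the pads) lies 19 mm behind it (r.grip_depth is the z of the grasp point in the tool frame, in mm); z points along the fingers, y is the line along which they close (so a half turn about z gives the same grasp; the last joint's range is limited). The gripper opens to 95 mm and grips with 3 to 60 N. Pads are 20 mm wide; open, the fingers measure 119 mm over their backs; the gripper's body (75 mm by 180 mm) begins 59 mm behind the grasp point.
Start: joints at [-1.39, 0.491, 1.559, -0, 1.092, -0.106], TCP at [176.826, -599.486, 175.461] pointing down, gripper open.
Joint ranges: [-3.1, 3.1], [-0.84, 2.19], [0.05, 2.79], [-1.13, 4.28], [0.06, 2.93], [-2.69, 2.69]. Speed limits (rad/s): [2.22, 2.22, 2.79, 3.14, 3.14, 3.14].

INTERFACE

Orientations are given as a unit quaternion [w, x, y, z].
In Python, from cell import r, eyes, nets gives the robot as it stands.
- The arm moves only by the shell command python3 -m pendant 'ROWS' [FORCE]. ROWS is text: rows parted by semicolons, each of 5 numbers parted by spaces: the opening, from 0 (shut) to 1 (fully open), then the shift along the tool's x, y, z in m, then the turn about the tool's z in degrees. In form: jaw tx ty tz yaw; .... A call has 1 to 12 rows; each row shifts and turns the commanded pose from where the row before left it, along the tool's axes as they then stand; what a row does not reach is not made up. A row lasts 1/10 s, in which the tool goes at most 50 mm and 8.59 degrees, less where a joint would pass 70% of its speed; a pose out of reach is approached as far as the arm can. A call is refused whole if a number of a shift passes 0.05 or a number of a turn 8.59, either way. A call with a gripper value outside its range is refused whole. The fingers move at their own pace and stop on an object; FORCE is the grip in N (left out, the last holds). Time passes only in rows, so rows that do not move let the fingers close. It gives the time, the measured TCP pose, the force, the opening and the grip force at its end, in the units of the state.
- r.read_state(): the state, without advancing time (a new reading comes with each control period).
- eyes.get_image(name): name is "scene" or "top" or "wrist"; returns (picture, depth): 480x640x3 uint8, red, green, blue; 480x640 float32, mm along the optical axis (not along the pixel's ray), 0 where there is no reading.
- eyes.camera_params(name): a dict with "fx", "fy", "cx", "cy" (pixels), "R" (3x3) and "t" (3): a world point X has camera coordinates R X + t. Camera axes: x right, y down, z forward; pixel columns grow to the right and rows downward; lengths in mm; the calibration is good to about 2 mm. A picture is of the moment at which its call begins: read the wrist's pose just before it. camera_params takes no time and is no camera call; for the wrist camera it gives the pose at the moment of the call.
- r.finish_job(): hands the job in; it is judged then, once.
Trained networks look in the newest picture that a camera, given by its name, has taken for a name from the list of things; names that differ only in an ending like _2 or _b are one class to them, and where a whole thing is asked for, a point or a joint stands for the part that bears it (a point fixed in the world has none). Each returns a list of dicts, best first, with "conf" (0 to 1); they miss things now and then, are a little off and sometimes report something else, mostly with a low value. They report only what shows in the picture. A call takes as long as a camera call. They do not tell look-alikes from the thing itself.
- nets.cut_out(camera, target): "region" (480x640 bool, what is visible of it).
- nets.tip_of(camera, target): "centre" ([x, y, z] in mm, in world coordinates, good to about 4 mm: a listed point, or the origin of a listed thing).
The state is a dict: "t": time; "joints": joint angles; "qvel": joint speeds; "joint_torque": joint torques, N m; "tool_pos": TCP position; "orientation": TCP orientation; "contact_force": force on the tool from outside, world axes, zero at the start; "wrist_torque": the same for the moment, N m; "finger_gap": opening from 0.0 (shut) to 1.0 (fully open); "finger_force": force on a finger pad.
Only numpy, scipy, OpenCV 4.12 (cv2) and the standard library are available. Lean on these libraries where they do the work, as an engineer would, in place of code of your own. Each camera call takes 0.05 s, during which the arm holds its last target. There are 200 camera calls.

## Working session

There is one attempt and no reset: what is moved stays moved. The work goes in short steps, Python scripts to look and compute and a shell command to move; the robot and the scene stay as the last step left them, time stands still between calls to the robot, and variables do not carry over. Pictures are saved under pics/ and viewed, at most 10 in all, crops included, and the job is handed in when it is done.

```bash
mkdir -p pics; ls
python3 - <<'E'
from cell import r,eyes,nets
import cv2
p,d=eyes.get_image("top"); cv2.imwrite("pics/top0.png",p[:,:,::-1])
for n in ["plate","nose","base_tin","base_tin_tab","deep_tin","deep_tin_tab","shallow_tin","shallow_tin_tab","jar","beaker","weight"]:
    o=nets.tip_of("top",n)
    print(n,[([round(float(v)) for v in a["centre"]],round(a["conf"],2)) for a in o])
c=eyes.camera_params("top"); print(c)
s=r.read_state(); print(s["t"],s["tool_pos"],s["orientation"],r.grip_depth)
E
```

```text
pics
plate []
nose [([637, 252, 8], 0.89)]
base_tin [([555, 228, 12], 0.91), ([454, -16, -2], 0.6)]
base_tin_tab [([604, 241, 29], 0.88)]
deep_tin [([453, -14, -2], 0.93), ([602, 59, 1], 0.85), ([364, 63, -2], 0.84), ([514, -122, 1], 0.72), ([394, -127, -2], 0.69), ([753, -228, 4], 0.26)]
deep_tin_tab [([317, 99, 24], 0.96), ([343, -103, 22], 0.88), ([542, 49, 25], 0.79), ([524, -168, 21], 0.74), ([507, -30, 25], 0.67), ([599, -227, 9], 0.31)]
shallow_tin [([550, -254, 0], 0.81)]
shallow_tin_tab [([596, -230, 10], 0.55)]
jar [([740, -54, 2], 0.85)]
beaker [([359, 305, 0], 0.66)]
weight [([743, -55, 1], 0.69), ([757, -225, 0], 0.62), ([555, 229, 6], 0.56)]
{'fx': 450.79948010696785, 'fy': 450.79948010696785, 'cx': 314.7733623004279, 'cy': 249.51359038811626, 'R': array([[ 0.01703182, -0.9994082 ,  0.02988587],
       [-0.99545727, -0.01974966, -0.09313843],
       [ 0.09367355, -0.02816379, -0.99520454]]), 't': array([-25.19363696, 537.92182795, 922.4775779 ])}
0.6 [ 176.82098234 -599.48615614  175.46954254] [5.40626995e-05 9.89736012e-01 1.42907748e-01 4.49354828e-06] -18.8
```

View pics/top0.png

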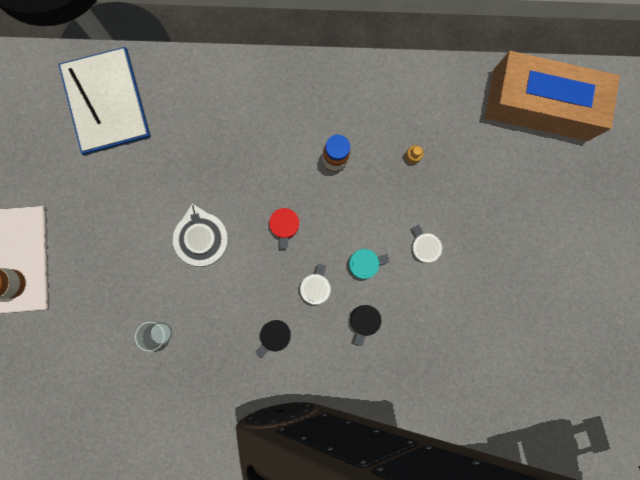

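The image shows two white tins with grey tabs: (315,289) and (427,248). The red (284,223), turquoise (364,264) and black (275,335) and (366,320) tins are the look-alikes. The base tin is on the plate at (200,238), with the nose at (193,208). Deep tin should be (315,289) and shallow (427,248), going by colour and the networks. I'll check both by height and in one crop.

```bash
cat > h.py <<'E'
from cell import r,eyes,nets
import cv2, numpy as np
def tins(cam, seeds, win=55):
    """seeds: name->(x,y,ztop). lid circle centre + tab heading per tin"""
    c=eyes.camera_params(cam); p,d=eyes.get_image(cam)
    R,t=c["R"],c["t"]; v,u=np.mgrid[:480,:640]
    ray=np.stack([(u-c["cx"])/c["fx"],(v-c["cy"])/c["fy"],np.ones_like(u)],-1)
    X=(ray*d[...,None]-t)@R; o=-R.T@t; rw=ray@R
    hsv=cv2.cvtColor(p,cv2.COLOR_RGB2HSV)
    out={}
    for n,(x,y,z) in seeds.items():
        P=o+rw*((z-o[2])/rw[...,2])[...,None]   # pixel rays cut with the lid plane
        near=np.hypot(P[...,0]-x,P[...,1]-y)<win
        w=near&(hsv[...,2]>165)&(hsv[...,1]<40)&(np.abs(X[...,2]-z)<6)
        k,l,s,_=cv2.connectedComponentsWithStats(w.astype(np.uint8))
        w=l==1+np.argmax(s[1:,4])
        cs,_=cv2.findContours(w.astype(np.uint8),cv2.RETR_EXTERNAL,cv2.CHAIN_APPROX_NONE)
        q=max(cs,key=len)[:,0]; pts=P[q[:,1],q[:,0],:2].astype(np.float32)
        (cx,cy),(a,b),_=cv2.fitEllipse(pts)
        Q=o+rw*((z-2.5-o[2])/rw[...,2])[...,None]
        dx,dy=Q[...,0]-cx,Q[...,1]-cy; rr=np.hypot(dx,dy)
        tb=(rr>36)&(rr<52)&(X[...,2]>z-7)&(X[...,2]<z+3)&(d>0)
        ang=np.arctan2(dy[tb].mean(),dx[tb].mean()) if tb.sum()>5 else np.nan
        out[n]=(cx,cy,ang)
        print(cam,n,"c",round(cx,1),round(cy,1),"diam",round(a,1),round(b,1),"ztop",round(float(np.median(X[w][:,2])),1),"tab deg",round(np.degrees(ang),1),int(tb.sum()))
    return p,out
E
python3 - <<'E'
from h import *
p,o=tins("top",{"base":(555,228,30),"deep":(453,-14,28),"shallow":(550,-254,14)})
cv2.imwrite("pics/crop1.png",cv2.resize(p[200:350,170:450],None,fx=2.8,fy=2.8,interpolation=cv2.INTER_CUBIC)[:,:,::-1])
print(nets.tip_of("top","nose"), nets.tip_of("top","plate"))
E
```

```text
top base c 557.6 227.1 diam 59.8 60.8 ztop 29.6 tab deg 14.2 64
top deep c 456.3 -16.8 diam 59.9 60.9 ztop 27.9 tab deg -13.5 66
top shallow c 548.8 -256.5 diam 60.4 60.5 ztop 13.6 tab deg 29.3 59
[{'centre': [638.6, 250.9, 8.6], 'conf': 0.69}] [{'centre': [562.2, 227.1, 1.6], 'conf': 0.9}]
```

View pics/crop1.png

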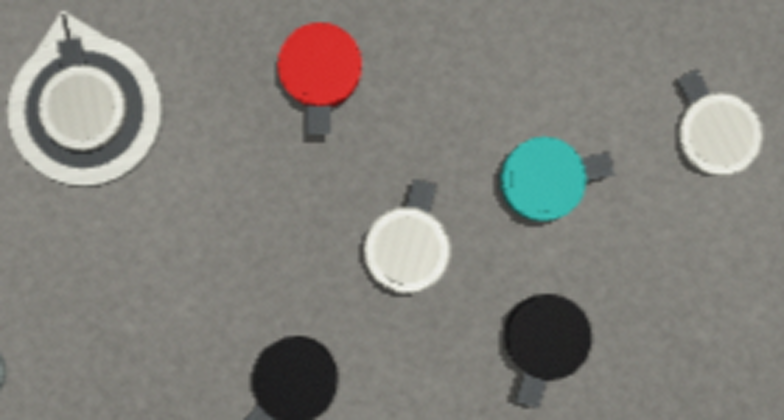

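The crop confirms it. The white tin at crop (407,250), full-image (315,289), has its lid 27.9 mm above the bench and is the deep tin. The white one at crop (721,134), full-image (427,248), is at 13.6 mm and is the shallow tin. The red, turquoise and black ones are look-alikes. I'll turn the tool to the deep tin's tab heading and go above it.

```bash
python3 -m pendant '1 0 0 0 7.5; 1 0 0 0 7.5; 1 0 0 0 7.5; 1 0 0 0 7.5; 1 0.0226 -0.0421 0 0; 1 0.0226 -0.0421 0 0; 1 0.0226 -0.0421 0 0; 1 0.0226 -0.0421 0 0; 1 0.0226 -0.0421 0 0; 1 0.0226 -0.0421 0 0; 1 0.0226 -0.0421 0 0' 10 && python3 -m pendant '1 -0.0034 -0.0481 0 0; 1 -0.0034 -0.0481 0 0; 1 -0.0034 -0.0481 0 0; 1 -0.0034 -0.0481 0 0; 1 -0.0034 -0.0481 0 0; 1 -0.0034 -0.0481 0 0; 1 -0.0034 -0.0481 0 0; 1 0 0 0 0; 1 0 0 0 0'
cat >> h.py <<'E'
def go(x,y,z,tabdeg):
    """print shift (mm, tool axes after the turn) and yaw (deg) to TCP x,y,z and heading"""
    s=r.read_state(); q=s["orientation"]; psi=2*np.degrees(np.arctan2(q[2],q[1])); psi=(psi+180)%360-180
    a=np.radians(tabdeg); D=np.array([x,y,z])-s["tool_pos"]
    print("t",round(s["t"],2),"tcp",np.round(s["tool_pos"],1),"psi",round(psi,2),"yaw",round(psi-tabdeg,2),
      "shift",np.round([D[0]*np.cos(a)+D[1]*np.sin(a),D[0]*np.sin(a)-D[1]*np.cos(a),-D[2]],1),"gap",s["finger_gap"])
E
python3 - <<'E'
from h import *
p,o=tins("wrist",{"deep":(456,-17,28)}); x,y,a=o["deep"]
cv2.imwrite("pics/w1.png",p[:,:,::-1])
go(x,y,0,np.degrees(a))
E
```

```text
t: 1.85
tool_pos: [400.8, -348.6, 175.7]
orientation: [0.0, 0.993, -0.118, 0.0]
contact_force: [1.0, -1.2, 0.1]
finger_gap: 0.998
finger_force: 0.0
t: 2.75
tool_pos: [455.7, -16.3, 175.5]
orientation: [0.0, 0.993, -0.117, 0.0]
contact_force: [-0.8, -1.3, 0.0]
finger_gap: 1.001
finger_force: 0.0
wrist deep c 464.3 -16.7 diam 44.3 64.4 ztop 28.4 tab deg -19.7 299
t 2.8 tcp [455.6 -17.3 175.5] psi -13.51 yaw 6.22 shift [  8.   -3.5 175.5] gap 1.0008124975939283
```

View pics/w1.png

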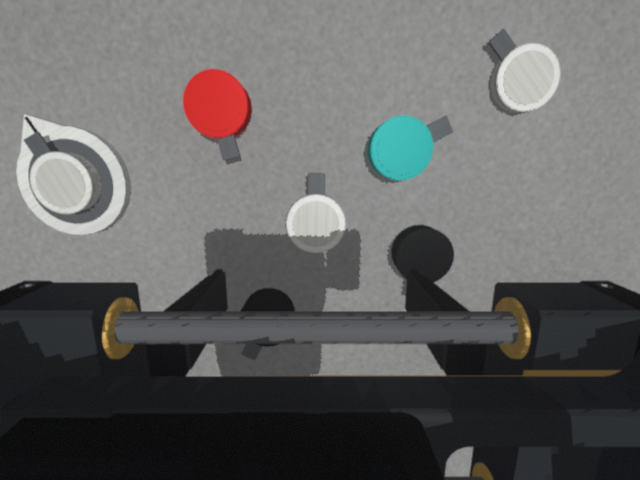

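The deep tin is at (316,222) with its tab straight up at (316,185). The gripper's shadow covers its lower half, and that spoiled the circle fit. I'll refit with a lower brightness limit and check the others from this view too.

```bash
sed -i 's/win=55)/win=55,vmin=165)/; s/>165/>vmin/' h.py
python3 - <<'E'
from h import *
p,o=tins("wrist",{"base":(557,227,30),"shallow":(549,-256,14)})
p,o=tins("wrist",{"deep":(456,-17,28)},vmin=110); x,y,a=o["deep"]
go(x,y,0,np.degrees(a))
E
```

```text
wrist base c 558.8 228.5 diam 61.2 61.7 ztop 30.5 tab deg 12.9 317
wrist shallow c 549.7 -255.6 diam 61.1 61.9 ztop 14.3 tab deg 29.8 345
wrist deep c 463.3 -16.7 diam 58.8 82.0 ztop 28.4 tab deg -15.8 264
t 2.9 tcp [455.5 -18.3 175.4] psi -13.65 yaw 2.18 shift [  7.   -3.7 175.4] gap 1.0028822358360825
```

```bash
python3 -m pendant '1 0.001 0 0.045 0; 1 0 0 0.045 0; 1 0 0 0.04 0; 1 0 0 0.024 0; 1 0 0 0.01 0; 1 0 0 0.005 0; 1 0 0 0 0' && python3 -m pendant '0.5 0 0 0 0; 0.5 0 0 0 0; 0.5 0 0 0 0; 0.5 0 0 0 0; 0.5 0 0 0 0; 0.5 0 0 0 0; 0.5 0 0 0 0; 0.5 0 0 0 0' 20
```

```text
t: 3.6
tool_pos: [456.9, -18.1, 6.7]
orientation: [0.0, 0.993, -0.119, 0.0]
contact_force: [-0.0, 0.3, -0.5]
finger_gap: 1.001
finger_force: 0.0
t: 4.4
tool_pos: [456.6, -17.5, 6.4]
orientation: [0.0, 0.993, -0.118, -0.0]
contact_force: [0.4, -0.0, 0.0]
finger_gap: 0.504
finger_force: 0.0
```

Run:
```python
from h import *
p,_=eyes.get_image("wrist"); 
s,d=eyes.get_image("scene")
c=eyes.camera_params("scene");q=c["R"]@np.array([457,-17,20])+c["t"]; u,v=int(c["fx"]*q[0]/q[2]+c["cx"]),int(c["fy"]*q[1]/q[2]+c["cy"]);print(u,v)
u=min(max(u,100),540);v=min(max(v,100),380)
a=cv2.resize(s[v-100:v+100,u-100:u+100],(400,400),interpolation=cv2.INTER_CUBIC)
cv2.imwrite("pics/a2.png",np.hstack([a,cv2.resize(p,(400,400))])[:,:,::-1])
print(r.read_state()["finger_gap"],r.read_state()["finger_force"])
```

```text
293 210
0.5036006431505946 0.0
```

View pics/a2.png

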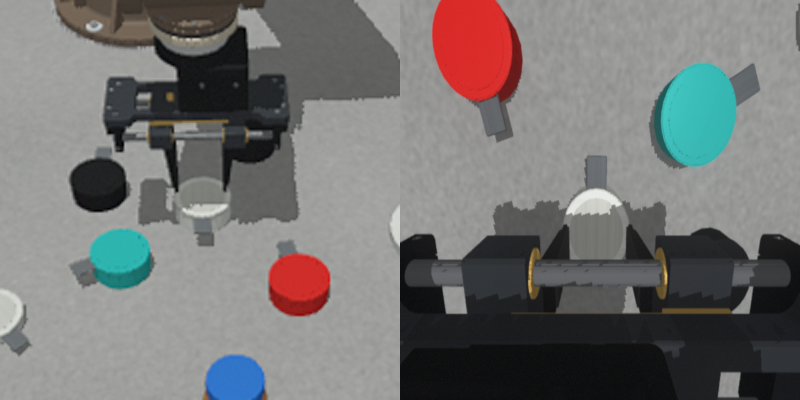

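The tin appears to sit between the fingers (left panel around (203,205)), but there's no force yet. I'll close further.

```bash
python3 -m pendant '0.4 0 0 0 0; 0.4 0 0 0 0; 0.3 0 0 0 0; 0.3 0 0 0 0; 0.3 0 0 0 0' 20
python3 - <<'E'
from h import *
p,o=tins("wrist",{"deep":(457,-17,28)},vmin=90)
p,o=tins("top",{"deep":(457,-17,28)},vmin=90)
E
```

```text
t: 5.0
tool_pos: [456.6, -17.5, 6.4]
orientation: [0.0, 0.993, -0.118, 0.0]
contact_force: [0.0, -0.9, 0.7]
finger_gap: 0.302
finger_force: 0.0
wrist deep c 469.4 -18.8 diam 55.8 70.5 ztop 28.3 tab deg -12.7 309Traceback (most recent call last):
  File "<stdin>", line 3, in <module>
  File "h.py", line 16, in tins
    w=l==1+np.argmax(s[1:,4])
           ~~~~~~~~~^^^^^^^^^
    return _wrapfunc(a, 'argmax', axis=axis, out=out, **kwds)
    return bound(*args, **kwds)
ValueError: attempt to get argmax of an empty sequence
```

Run:
```python
from h import *
p,_=eyes.get_image("wrist"); s,d=eyes.get_image("scene")
a=cv2.resize(s[140:260,230:350],(400,400),interpolation=cv2.INTER_CUBIC)
b=cv2.resize(p[160:400,160:480],(400,300))
b=np.vstack([b,np.zeros((100,400,3),np.uint8)])
cv2.imwrite("pics/a3.png",np.hstack([a,b])[:,:,::-1])
st=r.read_state();print(st["finger_gap"],st["finger_force"],st["t"])
```

```text
0.2989197810258402 0.0 5.2
```

View pics/a3.png

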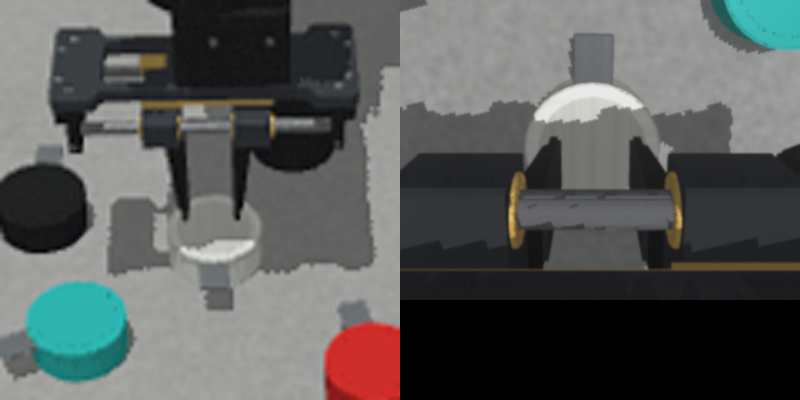

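The fingers (tips at left panel (185,215) and (240,215)) overlap the lid in the picture, though the measured TCP height is 6 mm. I'll use depth to find where the tips and the tin really are.

Run:
```python
from h import *
for cam in ["scene","wrist"]:
    c=eyes.camera_params(cam); p,d=eyes.get_image(cam)
    v,u=np.mgrid[:480,:640]
    X=(np.stack([(u-c["cx"])/c["fx"],(v-c["cy"])/c["fy"],np.ones_like(u)],-1)*d[...,None]-c["t"])@c["R"]
    V=p.max(2)
    if cam=="scene":
        for uu in (284,285,286,301,302,303):
            print(uu,[(vv,*np.round(X[vv,uu]).astype(int).tolist(),int(V[vv,uu])) for vv in range(190,212,2)])
        print("mid",[(vv,*np.round(X[vv,294]).astype(int).tolist(),int(V[vv,294])) for vv in range(196,236,3)])
    else:
        print("wr",[(vv,*np.round(X[vv,316]).astype(int).tolist(),int(V[vv,316])) for vv in range(176,330,8)])
        print("row300",[(uu,*np.round(X[300,uu]).astype(int).tolist(),int(V[300,uu])) for uu in range(250,390,10)])
```

```text
284 [(190, 463, -37, 91, 21), (192, 463, -37, 85, 21), (194, 463, -38, 80, 22), (196, 463, -38, 74, 19), (198, 463, -38, 68, 21), (200, 461, -38, 61, 19), (202, 463, -39, 57, 34), (204, 463, -39, 51, 97), (206, 446, -36, 29, 119), (208, 452, -38, 28, 126), (210, 459, -39, 29, 126)]
285 [(190, 463, -35, 90, 25), (192, 463, -35, 85, 26), (194, 463, -36, 79, 27), (196, 463, -36, 74, 28), (198, 461, -36, 66, 24), (200, 462, -36, 62, 23), (202, 463, -37, 56, 20), (204, 464, -37, 51, 31), (206, 446, -34, 28, 93), (208, 454, -36, 30, 128), (210, 458, -37, 28, 128)]
286 [(190, 366, -15, 1, 83), (192, 373, -16, 1, 78), (194, 378, -18, 0, 65), (196, 441, -30, 53, 58), (198, 448, -31, 53, 50), (200, 451, -32, 50, 49), (202, 459, -34, 52, 49), (204, 463, -35, 50, 71), (206, 446, -32, 28, 118), (208, 451, -33, 26, 129), (210, 460, -35, 29, 128)]
301 [(190, 470, -3, 89, 20), (192, 471, -3, 84, 22), (194, 473, -3, 80, 23), (196, 474, -4, 75, 21), (198, 469, -3, 65, 21), (200, 471, -3, 61, 17), (202, 470, -3, 54, 15), (204, 471, -3, 49, 39), (206, 457, 0, 29, 108), (208, 462, -2, 28, 127), (210, 467
[... 1104 characters left out ...]
232, 484, -24, 28, 234), (240, 479, -23, 29, 206), (248, 475, -22, 28, 204), (256, 470, -21, 29, 123), (264, 466, -19, 29, 116), (272, 460, -18, 27, 115), (280, 456, -17, 28, 114), (288, 452, -16, 30, 114), (296, 447, -15, 29, 115), (304, 522, -33, 216, 115), (312, 486, -24, 137, 63), (320, 486, -24, 140, 87), (328, 484, -24, 141, 105)]
row300 [(250, 495, -10, 141, 45), (260, 474, 2, 87, 38), (270, 522, -33, 216, 27), (280, 470, -5, 83, 33), (290, 448, 1, 28, 107), (300, 446, -5, 28, 114), (310, 445, -11, 29, 116), (320, 444, -17, 29, 118), (330, 442, -22, 29, 115), (340, 441, -28, 28, 122), (350, 464, -33, 83, 34), (360, 464, -37, 87, 27), (370, 464, -41, 88, 27), (380, 486, -40, 138, 105)]
```

The depth shows the real finger tips at z ≈ 50 while the reported TCP is at 6, so the reported tool height reads about 44 mm low. x and y agree. I'll open, go down about 38 mm more while watching the force, and measure the tips again.

```bash
python3 -m pendant '1 0 0 0 0; 1 0 0 0 0; 1 0 0 0 0; 1 0 0 0 0; 1 0 0 0 0; 1 0 0 0 0; 1 0 0 0 0; 1 0 0 0 0' && python3 -m pendant '1 0 0 0.01 0; 1 0 0 0.01 0; 1 0 0 0.01 0; 1 0 0 0.004 0; 1 0 0 0.003 0; 1 0 0 0 0'
cat >> h.py <<'E'
def cloud(cam):
    c=eyes.camera_params(cam); p,d=eyes.get_image(cam); v,u=np.mgrid[:480,:640]
    X=(np.stack([(u-c["cx"])/c["fx"],(v-c["cy"])/c["fy"],np.ones_like(u)],-1)*d[...,None]-c["t"])@c["R"]
    return p,d,X
def tips():
    """lowest dark points near each finger, scene camera"""
    p,d,X=cloud("scene"); s=r.read_state(); q=s["orientation"]; a=2*np.arctan2(q[2],q[1])
    D=X-s["tool_pos"]; lx=D[...,0]*np.cos(a)+D[...,1]*np.sin(a); ly=D[...,0]*np.sin(a)-D[...,1]*np.cos(a)
    for sg in (-1,1):
        h=s["finger_gap"]*47.5
        m=(p.max(2)<60)&(d>0)&(abs(lx)<16)&(sg*ly>h-5)&(sg*ly<h+16)&(X[...,2]<s["tool_pos"][2]+90)&(X[...,2]>3)
        z=X[m][:,2]; print("finger",sg,"n",m.sum(),"low z",np.round(np.sort(z)[:12:2],1),"ly",np.round(np.percentile(ly[m],[5,95]),1) if m.any() else "")
    print("tcp",np.round(s["tool_pos"],1),"t",s["t"])
    return p
E
python3 - <<'E'
from h import *
p=tips()
cv2.imwrite("pics/a4.png",cv2.resize(p[140:260,230:350],(480,480),interpolation=cv2.INTER_CUBIC)[:,:,::-1])
E
```

```text
t: 6.1
tool_pos: [456.6, -17.5, 6.4]
orientation: [0.0, 0.993, -0.118, 0.0]
contact_force: [0.1, 0.2, -0.1]
finger_gap: 0.912
finger_force: 0.0
t: 6.7
tool_pos: [456.4, -17.5, -31.0]
orientation: [0.0, 0.993, -0.118, -0.0]
contact_force: [-0.2, 0.5, 0.3]
finger_gap: 0.998
finger_force: 0.0
finger -1 n 63 low z [ 8.9 10.7 13.8 16.7 20.  21.3] ly [-55.8 -47.2]
finger 1 n 71 low z [ 3.6  8.5 11.6 12.2 14.2 18.3] ly [48.5 56.6]
tcp [456.5 -17.5 -30.7] t 6.75
```

View pics/a4.png

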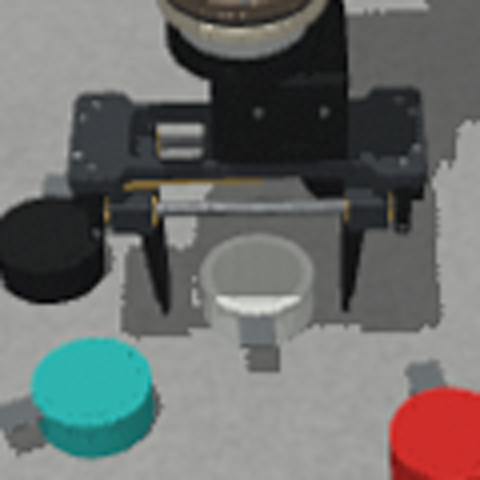

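The open fingers now stand either side of the tin, with the tips about 10–13 mm above the bench. Closing.

```bash
python3 -m pendant '0.4 0 0 0 0; 0.4 0 0 0 0; 0.4 0 0 0 0; 0.4 0 0 0 0; 0.4 0 0 0 0; 0.4 0 0 0 0; 0.4 0 0 0 0' 20
```

```text
t: 7.45
tool_pos: [456.6, -17.5, -30.5]
orientation: [0.0, 0.993, -0.118, 0.0]
contact_force: [-1.0, 1.2, 2.6]
finger_gap: 0.647
finger_force: 20.0
```

```bash
python3 -m pendant '0.4 0 0 -0.01 0; 0.4 0 0 -0.02 0; 0.4 0 0 -0.03 0; 0.4 0 0 -0.03 0; 0.4 0 0 0 -6.8; 0.4 0 0 0 -6.8; 0.4 0 0 0 -6.8; 0.4 0 0 0 -6.7' && python3 -m pendant '0.4 0.012 -0.016 0 0; 0.4 0.023 -0.032 0 0; 0.4 0.025 -0.034 0 0; 0.4 0.025 -0.034 0 0; 0.4 0.025 -0.034 0 0; 0.4 0.023 -0.032 0 0; 0.4 0.015 -0.021 0 0; 0.4 0.0085 -0.0115 0 0; 0.4 0 0 0 0; 0.4 0 0 0 0'
python3 - <<'E'
from h import *
p,d,X=cloud("wrist"); cv2.imwrite("pics/w5.png",p[:,:,::-1]); go(558.2,227.8,-0.7,13.5)
E
```

```text
t: 8.25
tool_pos: [456.5, -17.5, 60.1]
orientation: [0.0, 0.993, 0.12, 0.0]
contact_force: [-0.3, -0.9, -0.3]
finger_gap: 0.649
finger_force: 20.0
t: 9.25
tool_pos: [558.0, 226.9, 59.4]
orientation: [0.0, 0.993, 0.118, -0.0]
contact_force: [0.0, -0.4, -0.5]
finger_gap: 0.646
finger_force: 20.0
t 9.3 tcp [558.  226.6  59.5] psi 13.49 yaw -0.01 shift [ 0.5 -1.1 60.2] gap 0.6462332868906847
```

View pics/w5.png

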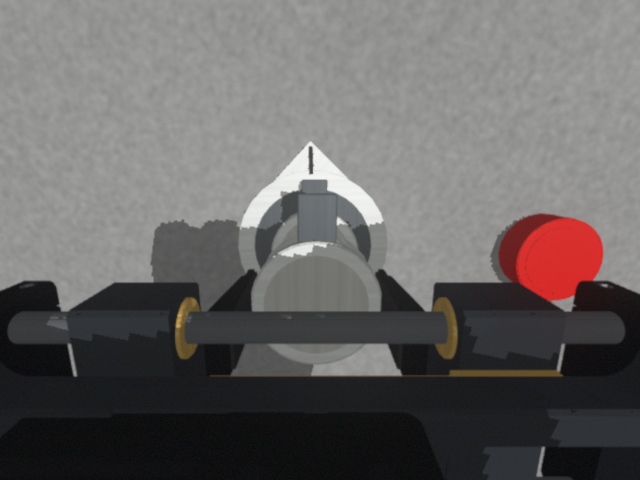

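The held tin (lid at (317,300), tab at (318,215)) is above the base tin, whose tab shows at (313,185) with the nose tip at (310,143). I'll measure the offset between the two tabs.

```bash
cat >> h.py <<'E'
def tabs(bands, cam="wrist"):
    """tab end in tool axes per height band: front lx, mid ly, heading offset deg"""
    p,d,X=cloud(cam); s=r.read_state(); q=s["orientation"]; a=2*np.arctan2(q[2],q[1])
    D=X-s["tool_pos"]; lx=D[...,0]*np.cos(a)+D[...,1]*np.sin(a); ly=D[...,0]*np.sin(a)-D[...,1]*np.cos(a)
    for lo,hi in bands:
        m=(d>0)&(X[...,2]>lo)&(X[...,2]<hi)&(lx>36)&(lx<65)&(abs(ly)<25)
        if m.sum()<10: print("band",lo,hi,"none");continue
        L=ly[m]; F=lx[m]; end=F>np.percentile(F,70)
        print("band",lo,hi,"n",m.sum(),"z",np.round(np.median(X[m][:,2]),1),"front",np.round(np.percentile(F,[90,98,100]),1),"ly range",np.round(np.percentile(L,[2,98]),1),"end ly",np.round(np.percentile(L[end],[2,98]),1))
E
python3 - <<'E'
from h import *
tabs([(105,122),(22,32)])
p,d,X=cloud("wrist"); s=r.read_state(); D=X-s["tool_pos"]; a=np.radians(13.49)
lx=D[...,0]*np.cos(a)+D[...,1]*np.sin(a)
for v in (160,175,182,185,188,192,197,202,208,215,225): print(v,[(u,np.round(lx[v,u],1),np.round(X[v,u,2],1)) for u in (304,313,322)])
tips_=X[148:176,309:312]; print("black line",np.round(X[150,310]),np.round(X[170,310]))
E
```

```text
band 105 122 n 1500 z 115.6 front [51.6 52.9 53.1] ly range [-8.8  8.5] end ly [-8.8  8.6]
band 22 32 n 362 z 27.7 front [53.5 54.2 54.2] ly range [-10.7   6.7] end ly [-10.7   6.6]
160 [(304, np.float64(66.9), np.float64(12.4)), (313, np.float64(66.9), np.float64(11.9)), (322, np.float64(66.9), np.float64(12.3))]
175 [(304, np.float64(56.2), np.float64(13.2)), (313, np.float64(56.1), np.float64(12.4)), (322, np.float64(56.2), np.float64(13.6))]
182 [(304, np.float64(52.0), np.float64(27.5)), (313, np.float64(52.1), np.float64(28.3)), (322, np.float64(52.0), np.float64(27.0))]
185 [(304, np.float64(49.9), np.float64(26.8)), (313, np.float64(50.0), np.float64(28.3)), (322, np.float64(49.9), np.float64(27.2))]
188 [(304, np.float64(48.0), np.float64(28.4)), (313, np.float64(47.9), np.float64(27.3)), (322, np.float64(48.0), np.float64(28.2))]
192 [(304, np.float64(45.2), np.float64(28.0)), (313, np.float64(45.2), np.float64(28.5)), (322, np.float64(45.2), np.float64(28.6))]
197 [(304, np.float64(51.1), np.float64(115.6)), (313, np.float64(51.1), np.float64(115.6)), (322, np.float64(51.0), np.float64(114.8))]
202 [(304, np.float64(48.9), np.float64(115.6)), (313, np.float64(48.8), np.float64(115.1)), (322, np.float64(48.8), np.float64(114.7))]
208 [(304, np.float64(46.1), np.float64(115.2)), (313, np.float64(46.1), np.float64(115.2)), (322, np.float64(46.1), np.float64(115.0))]
215 [(304, np.float64(43.1), np.float64(116.4)), (313, np.float64(43.2), np.float64(116.8)), (322, np.float64(43.1), np.float64(116.0))]
225 [(304, np.float64(38.4), np.float64(115.5)), (313, np.float64(38.3), np.float64(115.3)), (322, np.float64(38.3), np.float64(115.3))]
black line [629. 248.  13.] [615. 245.  13.]
```

```bash
python3 -m pendant '0.4 0.0008 -0.0015 0.015 0; 0.4 0 0 0.02 0; 0.4 0 0 0.013 0; 0.4 0 0 0.006 0; 0.4 0 0 0.003 0; 0.4 0 0 0.0015 0; 0.4 0 0 0.001 0; 0.4 0 0 0 0; 0.4 0 0 0 0'
python3 - <<'E'
from h import *
tabs([(47,65)]); go(559,228,-0.7,13.5)
E
```

```text
t: 10.3
tool_pos: [559.2, 229.4, 0.3]
orientation: [-0.0, 0.993, 0.118, 0.0]
contact_force: [-0.1, -1.2, -0.6]
finger_gap: 0.646
finger_force: 20.0
band 47 65 n 1504 z 56.5 front [51.6 52.9 53.1] ly range [-8.7  8.6] end ly [-8.3  8.7]
t 10.35 tcp [5.591e+02 2.294e+02 3.000e-01] psi 13.53 yaw 0.03 shift [-0.4  1.3  1. ] gap 0.6482782091143928
```

```bash
python3 -m pendant '0.4 0 0 0.0005 0; 0.4 0 0 0.0004 0; 0.4 0 0 0.0003 0; 0.4 0 0 0 0'
```

```text
t: 10.75
tool_pos: [559.1, 229.4, -0.5]
orientation: [-0.0, 0.993, 0.118, 0.0]
contact_force: [-1.8, -0.8, 8.4]
finger_gap: 0.648
finger_force: 20.0
```

Contact at 8 N, so the tin is seated. I'll release, rise straight up, and check with the top and wrist cameras.

```bash
python3 -m pendant '0.8 0 0 0 0; 0.9 0 0 0 0; 1 0 0 0 0; 1 0 0 0 0; 1 0 0 0 0; 1 0 0 -0.01 0; 1 0 0 -0.04 0; 1 0 0 -0.05 0; 1 0 0 -0.05 0; 1 0 0 -0.03 0; 1 0 0 0 0'
python3 - <<'E'
from h import *
tabs([(50,62),(22,32)])
p,d,X=cloud("wrist"); cv2.imwrite("pics/w6.png",p[:,:,::-1]); go(549.3,-256,180,29.5)
E
```

```text
t: 11.85
tool_pos: [560.6, 229.9, 184.2]
orientation: [-0.001, 0.993, 0.118, 0.004]
contact_force: [-0.4, -0.1, -0.4]
finger_gap: 0.998
finger_force: 0.0
band 50 62 n 318 z 55.7 front [51.1 52.  52. ] ly range [-9.1  8.6] end ly [-8.1  8.5]
band 22 32 n 17 z 27.5 front [51.8 51.8 51.8] ly range [-7.3  8.9] end ly [-5.4  9. ]
t 11.95 tcp [558.8 229.3 179.5] psi 13.53 yaw -15.97 shift [-247.3  417.7   -0.5] gap 0.9989933834762547
```

View pics/w6.png

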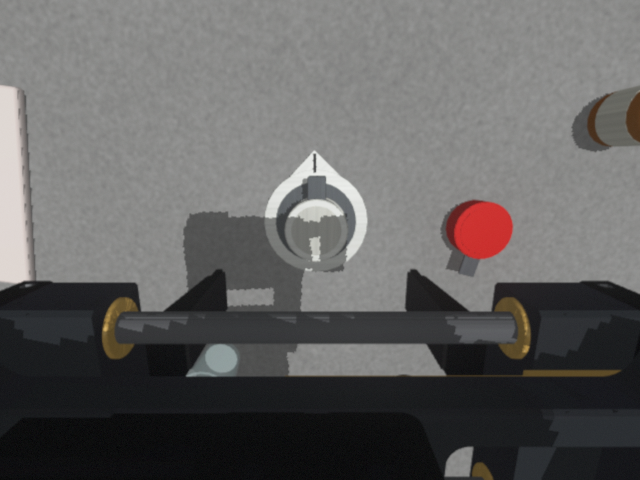

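The deep tin sits squarely at (316,228). Its tab at (316,188) is directly over the base tab and in line with the nose line at (315,162), and its height is right. Next is the shallow tin.

```bash
python3 -m pendant '1 0 0 0 -8; 1 0 0 0 -8; 1 -0.0247 0.0418 0 0; 1 -0.0247 0.0418 0 0; 1 -0.0247 0.0418 0 0; 1 -0.0247 0.0418 0 0; 1 -0.0247 0.0418 0 0; 1 -0.0247 0.0418 0 0; 1 -0.0247 0.0418 0 0; 1 -0.0247 0.0418 0 0; 1 -0.0247 0.0418 0 0; 1 -0.0247 0.0418 0 0' && python3 -m pendant '1 0 0 0 0; 1 0 0 0 0'
python3 - <<'E'
from h import *
go(549.3,-256,-40.5,29.5); tabs([(7,18)])
p,o=tins("top",{"pile":(558,228,58),"shallow":(549,-256,14)},vmin=100)
E
```

```text
t: 13.15
tool_pos: [549.1, -257.8, 177.2]
orientation: [-0.001, 0.967, 0.255, -0.001]
contact_force: [0.9, 0.7, -0.4]
finger_gap: 1.0
finger_force: 0.0
t: 13.35
tool_pos: [549.2, -256.6, 177.0]
orientation: [-0.001, 0.967, 0.254, -0.001]
contact_force: [0.4, 1.5, -0.3]
finger_gap: 0.998
finger_force: 0.0
t 13.35 tcp [ 549.2 -256.6  177. ] psi 29.41 yaw -0.09 shift [  0.4  -0.4 217.5] gap 0.9977489391829089
band 7 18 n 269 z 11.6 front [51.2 52.3 52.3] ly range [-8.3  9. ] end ly [-8.2  9. ]
top pile c 562.8 229.5 diam 58.5 79.6 ztop 57.5 tab deg 12.4 57
top shallow c 549.0 -243.3 diam 35.8 85.3 ztop 13.2 tab deg 6.9 51
```

```bash
python3 -m pendant '1 0 0 0.045 0; 1 0 0 0.045 0; 1 0 0 0.045 0; 1 0 0 0.04 0; 1 0 0 0.022 0; 1 0 0 0.01 0; 1 0 0 0.003 0; 1 0 0 0 0; 1 0 0 0 0'
python3 - <<'E'
from h import *
p=tips(); cv2.imwrite("pics/s7.png",p[:,:,::-1])
E
```

```text
t: 14.35
tool_pos: [550.8, -256.2, -29.9]
orientation: [0.001, 0.967, 0.255, 0.001]
contact_force: [0.3, 0.4, 0.4]
finger_gap: 1.002
finger_force: 0.0
finger -1 n 127 low z [ 9.8 11.6 13.8 14.2 15.5 16.3] ly [-54.9 -47.1]
finger 1 n 85 low z [11.1 12.6 17.5 18.9 20.8 22.9] ly [48.6 57.7]
tcp [ 550.8 -256.3  -29.9] t 14.4
```

View pics/s7.png

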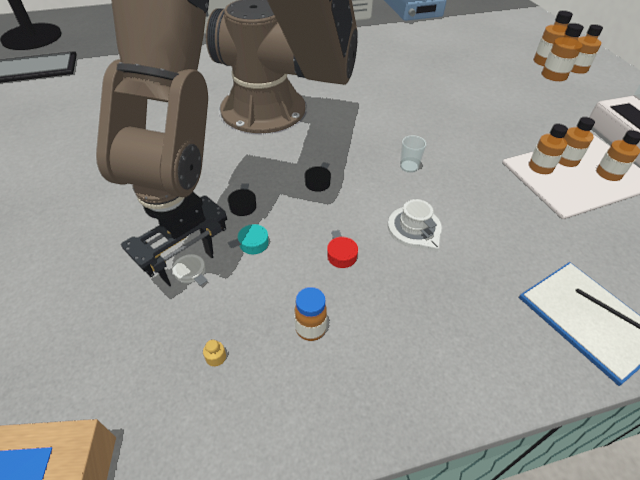

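The fingers are either side of the shallow tin at (188,268), tips at about 11 mm. I'll lower about 8 mm more, watching the force, then grip.

```bash
python3 -m pendant '1 -0.0012 -0.001 0.004 0; 1 0 0 0.002 0; 1 0 0 0.002 0; 1 0 0 0 0' && python3 -m pendant '0.4 0 0 0 0; 0.4 0 0 0 0; 0.4 0 0 0 0; 0.4 0 0 0 0; 0.4 0 0 0 0; 0.4 0 0 0 0; 0.4 0 0 0 0' 20
```

```text
t: 14.8
tool_pos: [548.5, -255.9, -38.9]
orientation: [0.0, 0.967, 0.255, -0.0]
contact_force: [-2.3, 0.2, 6.4]
finger_gap: 1.002
finger_force: 3.1
t: 15.5
tool_pos: [548.7, -255.9, -38.9]
orientation: [0.0, 0.967, 0.255, 0.0]
contact_force: [-0.4, 1.4, 6.7]
finger_gap: 0.65
finger_force: 20.5
```

The tips touched the bench (6 N at a reported −38.9), so they'd be flush with the tin's underside. I'll regrip 3 mm higher so they stay clear of the deep tin.

```bash
python3 -m pendant '0.75 0 0 0 0; 0.75 0 0 0 0; 0.75 0 0 -0.002 0; 0.75 0 0 -0.002 0; 0.75 0 0 0 0; 0.4 0 0 0 0; 0.4 0 0 0 0; 0.4 0 0 0 0; 0.4 0 0 0 0; 0.4 0 0 0 0; 0.4 0 0 0 0' 20 && python3 -m pendant '0.4 0 0 -0.01 0; 0.4 0 0 -0.02 0; 0.4 0 0 -0.04 0; 0.4 0 0 -0.05 0; 0.4 0 0 -0.02 0; 0.4 0 0 0 8; 0.4 0 0 0 8; 0.4 0 0 0 0'
python3 - <<'E'
from h import *
tabs([(135,165)]); go(559.1,229.4,105,13.5)
E
```

```text
t: 16.6
tool_pos: [548.5, -255.8, -35.3]
orientation: [0.0, 0.967, 0.255, -0.0]
contact_force: [-0.4, 0.0, -0.6]
finger_gap: 0.646
finger_force: 20.0
t: 17.4
tool_pos: [548.6, -255.8, 105.7]
orientation: [0.0, 0.993, 0.117, 0.0]
contact_force: [-0.3, -0.6, -0.8]
finger_gap: 0.647
finger_force: 20.0
band 135 165 n 1390 z 152.9 front [52.2 53.5 54. ] ly range [-8.   9.1] end ly [-7.9  9.1]
t 17.45 tcp [ 548.5 -255.8  105.4] psi 13.7 yaw 0.2 shift [ 1.235e+02 -4.693e+02  4.000e-01] gap 0.6454928100689679
```

```bash
python3 -m pendant '0.4 0.0064 -0.0236 0 0; 0.4 0.0123 -0.0469 0 0; 0.4 0.0123 -0.0469 0 0; 0.4 0.0123 -0.0469 0 0; 0.4 0.0123 -0.0469 0 0; 0.4 0.0123 -0.0469 0 0; 0.4 0.0123 -0.0469 0 0; 0.4 0.0123 -0.0469 0 0; 0.4 0.0123 -0.0469 0 0; 0.4 0.0123 -0.0469 0 0; 0.4 0.0064 -0.0236 0 0; 0.4 0 0 0 0' && python3 -m pendant '0.4 0 0 0.02 0; 0.4 0 0 0.02 0; 0.4 0 0 0 0; 0.4 0 0 0 0'
python3 - <<'E'
from h import *
tabs([(105,120),(49,62),(22,32)]); go(559.1,229.4,22.7,13.5)
E
```

```text
t: 18.65
tool_pos: [558.4, 232.4, 104.6]
orientation: [-0.0, 0.993, 0.122, 0.0]
contact_force: [-0.2, -0.6, -2.0]
finger_gap: 0.645
finger_force: 20.0
t: 19.05
tool_pos: [559.0, 228.6, 65.0]
orientation: [0.0, 0.993, 0.118, -0.0]
contact_force: [0.7, 0.1, 0.6]
finger_gap: 0.644
finger_force: 20.0
band 105 120 n 1357 z 112.1 front [51.8 53.2 53.6] ly range [-8.1  9. ] end ly [-8.   8.9]
band 49 62 n 184 z 55.6 front [52.6 52.7 52.7] ly range [-8.9  8.2] end ly [-8.8  8.2]
band 22 32 n 72 z 27.4 front [52.8 52.9 52.9] ly range [-8.2  8.2] end ly [-7.6  7.5]
t 19.1 tcp [559.3 228.8  65.5] psi 13.57 yaw 0.07 shift [-0.1 -0.6 42.8] gap 0.6439647555835851
```

```bash
python3 -m pendant '0.4 -0.0007 -0.0006 0.015 0; 0.4 0 0 0.014 0; 0.4 0 0 0.007 0; 0.4 0 0 0.003 0; 0.4 0 0 0.0015 0; 0.4 0 0 0.001 0; 0.4 0 0 0.0005 0; 0.4 0 0 0 0'
```

```text
t: 19.9
tool_pos: [558.1, 229.8, 22.9]
orientation: [0.0, 0.993, 0.118, 0.0]
contact_force: [-0.1, 0.3, -0.5]
finger_gap: 0.647
finger_force: 20.0
```

```bash
python3 -m pendant '0.4 0 0 0.0004 0; 0.4 0 0 0.0003 0; 0.4 0 0 0 0'
```

```text
t: 20.2
tool_pos: [558.1, 229.8, 22.5]
orientation: [0.0, 0.993, 0.118, 0.0]
contact_force: [-1.2, -0.3, 4.5]
finger_gap: 0.644
finger_force: 20.0
```

Contact at 4.5 N. I'll release, retreat and check.

```bash
python3 -m pendant '0.8 0 0 0 0; 0.9 0 0 0 0; 1 0 0 0 0; 1 0 0 0 0; 1 0 0 -0.01 0; 1 0 0 -0.04 0; 1 0 0 -0.05 0; 1 0 0 -0.05 0; 1 0 0 -0.01 0; 1 0 0 0 0; 1 0 0 0 0; 1 0 0 0 0'
python3 - <<'E'
from h import *
tabs([(63,75),(50,62),(22,32)])
p,d,X=cloud("wrist"); s,_=eyes.get_image("scene")
a=cv2.resize(s[170:270,370:470],(400,400),interpolation=cv2.INTER_CUBIC)
b=cv2.resize(p[100:340,200:440],(400,400),interpolation=cv2.INTER_CUBIC)
cv2.imwrite("pics/f8.png",np.hstack([a,b])[:,:,::-1])
E
```

```text
t: 21.4
tool_pos: [557.3, 229.5, 180.3]
orientation: [0.0, 0.993, 0.118, -0.001]
contact_force: [0.4, 0.3, -0.1]
finger_gap: 1.0
finger_force: 0.0
band 63 75 n 386 z 69.7 front [53.1 54.  54.9] ly range [-8.4  8.2] end ly [-8.4  8.2]
band 50 62 n 11 z 55.4 front [54.3 54.3 54.3] ly range [-0.9  8.3] end ly [-0.   4.5]
band 22 32 n 17 z 27.4 front [54.2 54.2 54.2] ly range [-7.   8.9] end ly [-0.9  9.1]
```

View pics/f8.png

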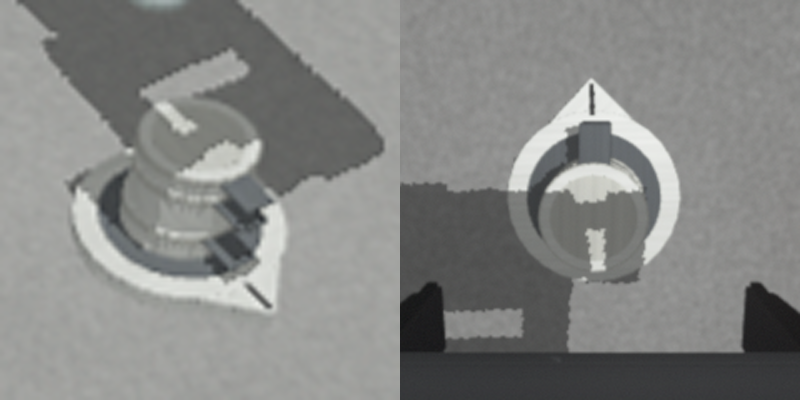

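The three tins stand level in one pile, with their tabs above one another (left panel (245,190) to (235,250)) and pointing along the nose line. The tab heights of 69.7, 55.4 and 27.4 mm are as expected, and the tab ends agree within about 1 mm. Handing in.

```bash
python3 -c "
from cell import r
print(r.finish_job())"
```

```text
the job is handed in; nothing more can be done
None
```

The three tins are piled on the cooling plate in the right order with their tabs towards the nose, and the job is handed in at about 22 s, verdict not shown; the reported TCP height read about 40 mm low, so I set the grasp heights from depth images and contact force.

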